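Close the bench caliper on a bottle

TASK

Close the bench caliper on the bottle that stands between its jaws, so that the diameter can be read and the right centrifuge bucket chosen: push the carriage along the beam, letting the jaw carry the bottle along, until the bottle bears lightly but definitely on both jaws. Go gently, so that the sliding jaw is not forced out of square and the bottle is neither squeezed hard nor tipped; then leave the caliper closed on the bottle. Do not touch any bottle, the specimen cup or the marker with the robot.

Things in the scene. Friction and masses are not known exactly. Their poses are not given: they have to be found in the camera images.
- caliper: steel bench caliper screwed to the bench: a graduated beam on two dark feet. Origin on the bench under the beam; y runs along the beam from the sliding jaw to the fixed jaw (the closing direction), x level, square to the beam, the way the jaws reach out; z up. The beam spans y -215 to +175, x -16 to +16 mm, its top 32 mm above the bench
- fixed_jaw: fixed jaw at the +y end of the caliper: steel bar reaching out to x = 135 mm of the caliper, 10 to 42 mm above the bench. Origin on its flat measuring face (which looks along -y of the caliper), 95 mm out from the beam's centre line, 26 mm above the bench; axes as the caliper's
- jaw: sliding jaw: 18 mm thick steel bar on the carriage, out to x = 135 mm, 10 to 42 mm high. Origin on its bare face (looking along +y), 95 mm out from the beam's centre line, 26 mm above the bench. A dark contact pad, 46 mm wide, 28 high, stands on a screwed stem before this face; its front is preset anywhere 5 to 16 mm ahead of the face, differs each time, does not yield and is not measured
- carriage (a joint): position of the carriage along the beam in m: 0 fully open, grows as the jaws close, range 0 to 0.15, starts at 0 to 0.025. The bare faces of the jaws are 0.165 m minus this value apart (the pad takes up 5 to 16 mm of that). Sliding takes about 2.5 N, plus 0.2 N at 25 mm/s; it stays where it is left
- jaw_pivot (a joint): angle in rad by which the sliding jaw is out of square about the vertical; 0 square, positive when its outer end lags behind the carriage. Sprung to 0 with 20 N m/rad: a bottle pushing back with 1 N at the pad tilts it 0.005 rad
- push_plate (a point): middle of the ribbed rear face of the carriage's upright push plate: dark steel, 56 mm wide across the beam, 12 mm thick, 45 to 96 mm above the bench. The point is 75 mm above the bench, over the beam, 108 mm behind the sliding jaw's bare face. The face looks along -y of the caliper; pushing it along +y closes the jaws
- measuring_place (a point): point on the bench between the jaws, at x = 95, y = 60 mm of the caliper, near which one of the three bottles stands at the start (within 12 mm across, 20 mm along the beam), clear of both jaws
- buffer_bottle: round white bottle with a blue screw cap, 52 mm across, 120 mm tall, 0.1 to 0.18 kg. Origin at the centre of its underside, z up (bottles like these also stand far back, at the wall: not meant). Any of the three may be the one in the caliper. Bottles slide on the bench with a friction coefficient of about 0.5 to 0.7
- spirit_bottle: round white bottle with a small red screw cap, 62 mm across, 155 mm tall, 0.18 to 0.34 kg. Origin at the centre of its underside, z up
- dropper_bottle: round brown bottle with a black pointed dropper cap, 38 mm across, 112 mm tall, 0.06 to 0.12 kg. Origin at the centre of its underside, z up
- specimen_cup: bystander: white specimen cup with lid, 52 mm across, 56 mm tall, loose beside the fixed jaw. Origin at the centre of its underside
- marker: bystander: black marker pen, 135 mm long along its y, 16 mm thick, lying loose in front of the beam. Origin at the centre of its underside
Things that resemble listed ones, but are neither listed nor needed, are in the scene too. Leave any green look-alike of the dropper_bottle alone. Leave any green look-alike of the buffer_bottle alone.

How it is judged:
By the outcome, as a careful person would: the job done as asked, in the order asked, and still so for the second after the job is handed in, with the robot touching nothing.
It also fails if it takes over 43 s, if anything falls off the work surface, if the arm or the gripper's body presses on something with over 40 N, if the wrist force passes 120 N, or if a joint passes its speed limit or range.

ROBOT

A 6-joint arm with a two-finger parallel gripper is mounted at the origin on a cart in front of the work surface, level with it; the furniture and walls round the work are solid. World frame = base frame: x ahead of the robot, y to its left, z up, the work surface at z = 0. Lengths are in m, angles in rad, forces in N, time in s.
With the tool pointing down it reaches from about 0.35 to 0.775 m from the base axis. Payload 5.5 kg.
Tool frame: the origin (TCP) lies at the very end of the fingers, on their centre line; the grasp point (between the pads) lies 19 mm behind it; z points along the fingers, y is the line along which they close (so a half turn about z gives the same grasp; the last joint's range is limited). The gripper opens to 85 mm and grips with 20 to 120 N. Pads are 22 mm wide; open, the fingers measure 114 mm over their backs; the gripper's body (76 mm by 85 mm) begins 54 mm behind the grasp point. The pads swing forward as they close: fully open they stand 13 mm farther back than shut.
Start: joints at [-1.297, 0.313, 0.046, 1.304, 0, 1.431], TCP at [0.231, -0.527, 0.231] pointing down, gripper open.
Joint ranges: [-2.76, 2.76], [-0.86, 1.69], [-1.03, 1.26], [-2.2, 2.34], [-1.47, 1.5], [-3.14, 3.14]. Speed limits (rad/s): [2.57, 2.57, 3.14, 3.14, 3.14, 3.14].

INTERFACE

Orientations are given as a unit quaternion [w, x, y, z].
In Python, from workcell import env, cams, ticket, spotter gives the robot as it stands.
- The arm moves only by the tool jog_arm, never from a script. Its argument "increments" is a list that holds one entry, the list of rows, each a list of 7 numbers: the shift along the tool's x, y, z in units of 0.25 m (1.0 is 0.25 m), then the turn, a rotation vector about the tool's x, y, z in units of 180 degrees (1.0 is 180 degrees), then the closure in counts, from 0 (fully open) to 255 (shut). A call has 1 to 20 rows; each row shifts and turns the commanded pose from where the row before left it, along the tool's axes as they then stand; what a row does not reach is not made up. A row lasts 1/10 s, in which the tool goes at most 50 mm and 8.59 degrees, less where a joint would pass 70% of its speed; a pose out of reach is approached as far as the arm can. A call with a number of a shift or a turn outside -1 to 1 is refused whole. A call with a gripper value outside its range is refused whole. The fingers move at their own pace and stop on an object; "force" is the grip in N (left out, the last holds). Time passes only in rows, so rows that do not move let the fingers close. It gives the time, the measured TCP pose, the force, the opening and the grip force at its end, in the units of the state.
- env.get_state(): the state, without advancing time (a new reading comes with each control period).
- cams.read_camera(name): name is "side" or "top"; returns a dict with "pixels" (420x560x3 uint8, red, green, blue), "fx", "fy", "cx", "cy" (pixels), "xyz" and "attitude" of the camera in the world. Camera axes: x right, y down, z forward; pixel columns grow to the right and rows downward; lengths in m; the calibration is good to about 2 mm. A picture is of the moment at which its call begins. There is no depth.
- ticket.hand_in(): hands the job in; it is judged then, once.
Trained networks look in the newest picture that a camera, given by its name, has taken for a name from the list of things; names that differ only in an ending like _2 or _b are one class to them, and where a whole thing is asked for, a point or a joint stands for the part that bears it (a point fixed in the world has none). Each returns a list of dicts, best first, with "conf" (0 to 1); they miss things now and then, are a little off and sometimes report something else, mostly with a low value. They report only what shows in the picture. A call takes as long as a camera call. They do not tell look-alikes from the thing itself.
- spotter.find_in(target, camera): "uv" ([column, row] in pixels, amid what is visible of it).
- spotter.cut_out(target, camera): "region" (420x560 bool, what is visible of it) and "uv" ([column, row] in pixels, amid what is visible of it).
- spotter.landmark_of(target, camera): "uv" ([column, row] in pixels: a listed point, or the origin of a listed thing).
The state is a dict: "clock": time; "joint_pos": joint angles; "qvel": joint speeds; "tau": joint torques, N m; "tcp_pos": TCP position; "orientation": TCP orientation; "wrist_force": force on the tool from outside, world axes, zero at the start; "ft_torque": the same for the moment, N m; "finger_gap": finger opening in m; "grip_force": force on a finger pad.
Only numpy, scipy, OpenCV 4.12 (cv2) and the standard library are available. Lean on these libraries where they do the work, as an engineer would, in place of code of your own. Each camera call takes 0.05 s, during which the arm holds its last target. There are 200 camera calls.

## Working session

There is one attempt and no reset: what is moved stays moved. The work goes in short steps, Python scripts to look and compute and a tool call to move; the robot and the scene stay as the last step left them, time stands still between calls to the robot, and variables do not carry over. Pictures are saved under pics/ and viewed, at most 10 in all, crops included, and the job is handed in when it is done.

Besides the shell and the picture viewer there is one more tool, called as name([rows], argument=value, ...), one row to a line, values as JSON. jog_arm: Moves the arm, as the interface text tells. Shifts and turns lie within -1 to 1; 1 stands for 0.25 m of shift or 180 degrees of turn. Its arguments: {"type":"object","properties":{"increments":{"type":"array"},"force":{"type":"number"}},"required":["increments"]}

```bash
mkdir -p pics; cat > h.py <<'E'
import numpy as np, cv2
from scipy.spatial.transform import Rotation as R
from workcell import env, cams, ticket, spotter
def cam(n):
    c=cams.read_camera(n); return c
def rot(c):
    a=np.array(c["attitude"],float)
    return a if a.shape==(3,3) else R.from_quat(a,scalar_first=True).as_matrix()
def ray(c,uv):
    d=rot(c)@np.array([(uv[0]-c["cx"])/c["fx"],(uv[1]-c["cy"])/c["fy"],1]); return np.array(c["xyz"]),d
def at_z(c,uv,z):
    o,d=ray(c,uv); return o+d*(z-o[2])/d[2]
def proj(c,p):
    q=rot(c).T@(np.array(p)-np.array(c["xyz"])); return np.array([c["fx"]*q[0]/q[2]+c["cx"],c["fy"]*q[1]/q[2]+c["cy"]])
def save(c,n): cv2.imwrite(n,cv2.cvtColor(c["pixels"],cv2.COLOR_RGB2BGR))
E
python3 - <<'E'
from h import *
s=env.get_state(); print(s)
for n in("top","side"):
    c=cam(n); save(c,f"pics/{n}0.png"); print(n,c["xyz"],c["attitude"],c["fx"])
    for t,z in(("caliper",0),("fixed_jaw",.026),("jaw",.026),("push_plate",.075),("measuring_place",0),("buffer_bottle",0),("spirit_bottle",0),("dropper_bottle",0),("specimen_cup",0),("marker",0)):
        for r in spotter.landmark_of(t,n)[:2]: print(t,round(r["conf"],2),np.round(r["uv"],1),at_z(c,r["uv"],z).round(4))
E
```

```text
{'clock': 0.0, 'joint_pos': array([-1.29659599e+00,  3.14005107e-01,  4.49793350e-02,  1.30360890e+00,
       -3.09269505e-05,  1.43119159e+00]), 'qvel': array([ 0.00175944,  0.00040378,  0.00294623,  0.00112226, -0.00030751,
        0.0006151 ]), 'tau': array([ 2.05478591e-04, -4.80620921e+01,  2.98536676e+01,  1.92865531e-02,
       -5.37056428e-05, -2.81146072e-06]), 'tcp_pos': array([ 0.23104429, -0.52597562,  0.23040635]), 'orientation': array([-9.16053493e-04,  9.78671502e-01,  2.05429418e-01, -7.72401772e-05]), 'wrist_force': array([ 0.47936745,  0.02590862, -0.47866022]), 'ft_torque': array([0.01379168, 0.02285459, 0.03494985]), 'grip_force': 0.0, 'finger_gap': 0.08550737504641416}
top [0.25539643 0.22725594 1.15920854] [ 0.0693266  -0.7012213   0.7059793  -0.07124428] 416.36167288094686
caliper 0.92 [346.3 218.3] [0.4706 0.0533 0.    ]
fixed_jaw 0.65 [294.5 202.1] [0.5127 0.2002 0.026 ]
jaw 0.79 [344.7 182.6] [0.5681 0.0581 0.026 ]
push_plate 0.7 [398.9 200.2] [ 0.505  -0.0778  0.075 ]
measuring_place 0.25 [365.5 240.1] [0.4081 0.0017 0.    ]
buffer_bottle 0.89 [231.7 204.2]
[... 398 characters left out ...]
00384244
caliper 0.87 [307.  187.9] [0.4688 0.0365 0.    ]
fixed_jaw 0.78 [280.3 204.9] [0.5218 0.1847 0.026 ]
fixed_jaw 0.56 [277.6 176. ] [0.5614 0.0282 0.026 ]
jaw 0.7 [276.2 176.2] [0.5653 0.0303 0.026 ]
push_plate 0.82 [299.7 146.8] [ 0.5131 -0.0845  0.075 ]
push_plate 0.2 [306.4 192.9] [0.4502 0.1864 0.075 ]
buffer_bottle 0.85 [266.3 259.4] [0.5153 0.392  0.    ]
buffer_bottle 0.8 [273.7 201.9] [0.5513 0.1338 0.    ]
spirit_bottle 0.73 [236.9 282.3] [0.5635 0.4861 0.    ]
dropper_bottle 0.68 [300.5 302.7] [0.4093 0.5221 0.    ]
dropper_bottle 0.68 [289.5 276.2] [0.4486 0.4413 0.    ]
specimen_cup 0.61 [283.4 236.4] [0.4921 0.2915 0.    ]
marker 0.44 [328.1 187. ] [0.4067 0.0181 0.    ]
```

View pics/top0.png

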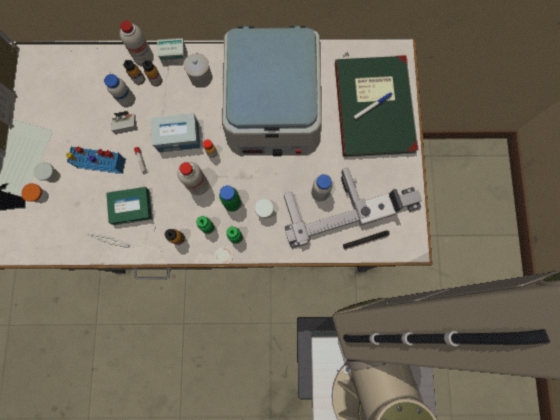

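View pics/side0.png

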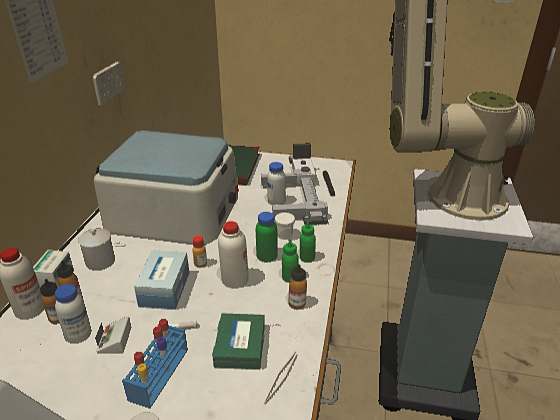

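The top view shows the blue-capped buffer bottle at (322,187) between the jaws. The fixed jaw is at (293,215), the sliding jaw at (350,185), the push plate near (408,198) and the marker at (366,240). Next I fit the caliper pose and check it on an enlarged overlay.

```bash
cat > fit.py <<'E'
from h import *
from scipy.optimize import least_squares
def pts(p):
    x,y,a,q,f=p; C=lambda u,v,z:[x+u*np.cos(a)-v*np.sin(a),y+u*np.sin(a)+v*np.cos(a),z]
    j=f-.165+q
    return {"caliper":C(0,0,0),"fixed_jaw":C(.095,f,.026),"jaw":C(.095,j,.026),"push_plate":C(0,j-.108,.075)},C,j
def fit(cs):
    obs=[]
    for n,c in cs.items():
        for t in("caliper","fixed_jaw","jaw","push_plate"):
            r=spotter.landmark_of(t,n)
            if r: obs.append((c,t,r[0]["uv"],r[0]["conf"]))
    def res(p):
        P=pts(p)[0]; return np.concatenate([(proj(c,P[t])-uv) for c,t,uv,w in obs]+[[(p[3]-.012)/.01*.5,(p[4]-.14)*20]])
    s=least_squares(res,[.47,.045,.36,.012,.14],loss="soft_l1"); 
    P=pts(s.x)[0]
    for c,t,uv,w in obs: print(t,(proj(c,P[t])-uv).round(1))
    return s.x
E
python3 - <<'E'
from fit import *
cs={n:cam(n) for n in("top","side")}
p=fit(cs); print(p.round(4)); P,C,j=pts(p); print({k:np.round(v,3) for k,v in P.items()},j)
np.save("p.npy",p)
c=cs["top"]; 
im=cv2.cvtColor(c["pixels"],cv2.COLOR_RGB2BGR)[160:260,270:430]; im=cv2.resize(im,None,fx=5,fy=5,interpolation=cv2.INTER_CUBIC)
def L(a,b,col):
    k=lambda q:tuple(int(v) for v in ((proj(c,q)-[270,160])*5+2))
    cv2.line(im,k(a),k(b),col,1)
b=[C(u,v,.032) for u,v in((-.016,-.215),(.016,-.215),(.016,.175),(-.016,.175))]
for i in range(4): L(b[i],b[(i+1)%4],(0,0,255))
for v,col in((p[4],(255,0,0)),(j,(0,255,0)),): L(C(.016,v,.042),C(.135,v,.042),col)
v=j-.108
b=[C(-.028,v,.096),C(.028,v,.096),C(.028,v+.012,.096),C(-.028,v+.012,.096)]
for i in range(4): L(b[i],b[(i+1)%4],(0,255,255))
cv2.imwrite("pics/ov.png",im)
E
```

```text
fixed_jaw [ 0.3 -0.7]
jaw [2.2 3.3]
push_plate [-0.1 -0.4]
caliper [-1.   0.2]
fixed_jaw [1.2 0.8]
jaw [-3.4  3.1]
push_plate [0.8 0.6]
[0.4674 0.0487 0.317  0.0084 0.1297]
{'caliper': array([0.467, 0.049, 0.   ]), 'fixed_jaw': array([0.517, 0.202, 0.026]), 'jaw': array([0.566, 0.053, 0.026]), 'push_plate': array([ 0.509, -0.079,  0.075])} -0.026904622064525343
```

View pics/ov.png

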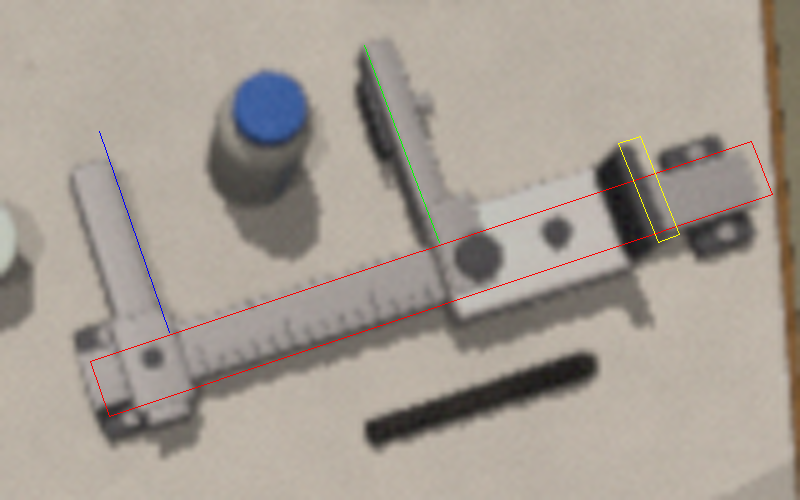

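The overlay agrees with the picture to about 3 mm: yaw ≈ 0.317, plate rear face at about (0.509, -0.079). First move: turn to square up with the plate, close the fingers and go behind it at height.

jog_arm([
  [[0,0,0,0,0,0.031,255],[0.115,-0.08,0,0,0,0,255],[0.115,-0.08,0,0,0,0,255],[0.115,-0.08,0,0,0,0,255],[0.115,-0.08,0,0,0,0,255],[0.115,-0.08,0,0,0,0,255],[0.115,-0.08,0,0,0,0,255],[0.115,-0.08,0,0,0,0,255],[0.115,-0.08,0,0,0,0,255],[0.115,-0.08,0,0,0,0,255],[0.115,-0.08,0,0,0,0,255],[0.115,-0.08,0,0,0,0,255],[0.115,-0.08,0,0,0,0,255],[0.115,-0.08,0,0,0,0,255],[0.115,-0.08,0,0,0,0,255],[0,0,0,0,0,0,255]],
], force=40)

```text
clock: 3.2
tcp_pos: [0.5285, -0.1322, 0.2312]
orientation: [-0.0, 0.987, 0.16, 0.001]
wrist_force: [-0.2, -0.4, 0.5]
finger_gap: -0.0002
grip_force: 0.0
```

jog_arm([
  [[0,0,0.112,0,0,0,255],[0,0,0.112,0,0,0,255],[0,0,0.112,0,0,0,255],[0,0,0.112,0,0,0,255],[0,0,0.112,0,0,0,255],[0,0,0.112,0,0,0,255],[0,0,0,0,0,0,255],[0,0,0,0,0,0,255]],
])

```text
clock: 4.0
tcp_pos: [0.5261, -0.1355, 0.0635]
orientation: [-0.0, 0.988, 0.157, -0.001]
wrist_force: [0.1, 0.1, -0.0]
finger_gap: -0.0002
grip_force: 0.0
```

```bash
python3 - <<'E'
from h import *
F=[]
for i in range(4):
    c=cam("top" if i%2 else "side"); s=env.get_state(); F.append(s["wrist_force"])
    if i<2: save(c,f"pics/d{i}.png")
print(s["clock"],s["tcp_pos"],np.round(F,2))
a=cv2.imread("pics/d0.png")[110:220,230:380]; b=cv2.imread("pics/d1.png")[150:260,280:430]
cv2.imwrite("pics/d.png",cv2.resize(np.vstack([a,b]) if 0 else np.hstack([a,b]),None,fx=2.6,fy=2.6,interpolation=cv2.INTER_CUBIC))
E
```

```text
4.2 [ 0.52784604 -0.13586819  0.06508449] [[ 0.97  0.15  1.41]
 [ 0.5  -0.78  0.22]
 [ 0.66  0.32  0.95]
 [-0.13 -0.1   0.9 ]]
```

View pics/d.png

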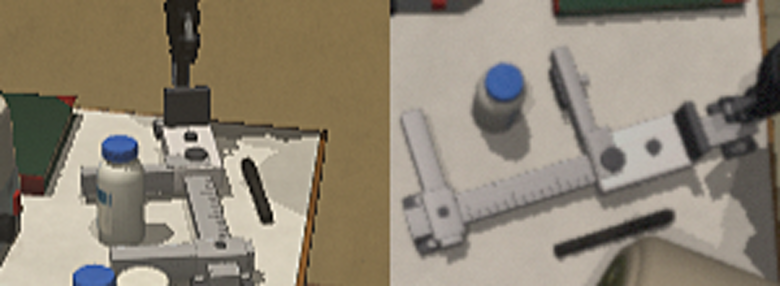

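The side crop shows the fingers lined up directly behind the push plate (186,100), and the bottle is clear of both jaws. I'll advance now.

jog_arm([
  [[0,-0.012,0,0,0,0,255],[0,-0.012,0,0,0,0,255],[0,-0.012,0,0,0,0,255],[0,-0.012,0,0,0,0,255],[0,-0.012,0,0,0,0,255],[0,-0.012,0,0,0,0,255],[0,-0.012,0,0,0,0,255],[0,-0.012,0,0,0,0,255],[0,-0.012,0,0,0,0,255],[0,-0.012,0,0,0,0,255],[0,-0.008,0,0,0,0,255],[0,-0.008,0,0,0,0,255],[0,-0.008,0,0,0,0,255],[0,-0.008,0,0,0,0,255],[0,-0.008,0,0,0,0,255],[0,-0.008,0,0,0,0,255],[0,-0.008,0,0,0,0,255],[0,-0.008,0,0,0,0,255],[0,-0.008,0,0,0,0,255],[0,-0.008,0,0,0,0,255]],
])

```text
clock: 6.2
tcp_pos: [0.5112, -0.088, 0.0634]
orientation: [0.001, 0.988, 0.157, 0.0]
wrist_force: [0.6, -2.7, -1.0]
finger_gap: 0.0001
grip_force: 1.3
```

```bash
cat > look.py <<'E'
from h import *
import sys
n=int(sys.argv[1]); d=np.array([-.312,.95,0]); F=[];T=[]
for i in range(n):
    c=cam("top" if i%2 else "side"); s=env.get_state(); F.append(-s["wrist_force"]@d); T.append(s["tcp_pos"]@d)
    if i==n-2: cs=c
print("t",round(s["clock"],2),"push N",np.round(F,1),"mean",np.mean(F).round(2),"along mm",(np.mean(T)*1e3).round(1), s["tcp_pos"].round(4))
for t,z in(("jaw",.026),("fixed_jaw",.026),("push_plate",.075),("buffer_bottle",0)):
    for nm,cc in(("side",cs),("top",c)):
        print(t,nm,[(round(r["conf"],2),round(at_z(cc,r["uv"],z)@d*1e3,1),round(at_z(cc,r["uv"],z)@[.95,.312,0]*1e3,1)) for r in spotter.landmark_of(t,nm)[:2]])
save(cs,"pics/ls.png");save(c,"pics/lt.png")
E
python3 look.py 4
```

```text
t 6.4 push N [1.3 1.  0.7 0.6] mean 0.9 along mm -242.8 [ 0.5111 -0.0878  0.0633]
jaw side [(0.59, np.float64(22.0), np.float64(556.1))]
jaw top [(0.7, np.float64(-123.6), np.float64(561.3))]
fixed_jaw side [(0.58, np.float64(17.2), np.float64(558.6))]
fixed_jaw top [(0.96, np.float64(33.1), np.float64(552.3)), (0.46, np.float64(-41.8), np.float64(550.8))]
push_plate side [(0.94, np.float64(-233.3), np.float64(461.9))]
push_plate top [(0.65, np.float64(-234.4), np.float64(452.7))]
buffer_bottle side [(0.77, np.float64(202.1), np.float64(617.1)), (0.72, np.float64(-57.9), np.float64(560.2))]
buffer_bottle top [(0.88, np.float64(199.7), np.float64(604.3)), (0.57, np.float64(-51.3), np.float64(554.1))]
```

jog_arm([
  [[0,-0.008,0,0,0,0,255],[0,-0.008,0,0,0,0,255],[0,-0.008,0,0,0,0,255],[0,-0.008,0,0,0,0,255],[0,-0.008,0,0,0,0,255],[0,-0.008,0,0,0,0,255],[0,-0.008,0,0,0,0,255],[0,-0.008,0,0,0,0,255],[0,-0.008,0,0,0,0,255],[0,-0.008,0,0,0,0,255],[0,-0.008,0,0,0,0,255],[0,-0.008,0,0,0,0,255],[0,-0.008,0,0,0,0,255],[0,-0.008,0,0,0,0,255],[0,-0.008,0,0,0,0,255],[0,-0.008,0,0,0,0,255]],
])

```text
clock: 8.4
tcp_pos: [0.5011, -0.0571, 0.0634]
orientation: [0.0, 0.988, 0.158, 0.0]
wrist_force: [3.1, -1.7, 1.4]
finger_gap: 0.0001
grip_force: 1.3
```

jog_arm([
  [[0,-0.008,0,0,0,0,255],[0,-0.008,0,0,0,0,255],[0,-0.008,0,0,0,0,255],[0,-0.008,0,0,0,0,255],[0,-0.008,0,0,0,0,255],[0,-0.008,0,0,0,0,255],[0,-0.008,0,0,0,0,255],[0,-0.008,0,0,0,0,255],[0,-0.008,0,0,0,0,255],[0,-0.008,0,0,0,0,255],[0,-0.008,0,0,0,0,255],[0,-0.008,0,0,0,0,255],[0,-0.008,0,0,0,0,255],[0,-0.008,0,0,0,0,255]],
])

```text
clock: 9.8
tcp_pos: [0.4923, -0.0305, 0.0633]
orientation: [0.0, 0.988, 0.158, 0.0]
wrist_force: [5.0, -3.1, 0.1]
finger_gap: 0.0
grip_force: 1.8
```

```bash
python3 look.py 4; python3 - <<'E'
import cv2,numpy as np
a=cv2.imread("pics/ls.png")[110:220,230:380]; b=cv2.imread("pics/lt.png")[150:260,270:420]
cv2.imwrite("pics/l1.png",cv2.resize(np.hstack([a,b]),None,fx=2.6,fy=2.6,interpolation=cv2.INTER_CUBIC))
E
```

```text
t 10.0 push N [3.4 2.2 2.3 2.2] mean 2.54 along mm -182.2 [ 0.4918 -0.0303  0.0631]
jaw side [(0.65, np.float64(-276.1), np.float64(445.3)), (0.63, np.float64(-84.7), np.float64(552.8))]
jaw top [(0.6, np.float64(-66.5), np.float64(559.0))]
fixed_jaw side [(0.57, np.float64(22.1), np.float64(560.0))]
fixed_jaw top [(0.93, np.float64(29.7), np.float64(554.5))]
push_plate side [(0.75, np.float64(-176.9), np.float64(461.3))]
push_plate top [(0.76, np.float64(-162.8), np.float64(457.7))]
buffer_bottle side [(0.81, np.float64(-35.5), np.float64(553.2)), (0.7, np.float64(206.0), np.float64(614.5))]
buffer_bottle top [(0.88, np.float64(199.3), np.float64(610.4)), (0.56, np.float64(-30.2), np.float64(551.3))]
```

View pics/l1.png

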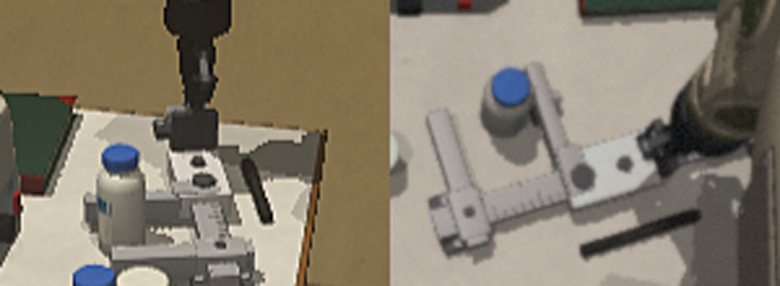

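The bottle is being carried upright; the top crop shows it against the pad at (510,95), with about 35 mm left to the fixed jaw. I'll continue 20 mm and look again.

jog_arm([
  [[0,-0.008,0,0,0,0,255],[0,-0.008,0,0,0,0,255],[0,-0.008,0,0,0,0,255],[0,-0.008,0,0,0,0,255],[0,-0.008,0,0,0,0,255],[0,-0.008,0,0,0,0,255],[0,-0.008,0,0,0,0,255],[0,-0.008,0,0,0,0,255],[0,-0.008,0,0,0,0,255],[0,-0.008,0,0,0,0,255]],
])

```text
clock: 11.4
tcp_pos: [0.4861, -0.0114, 0.0632]
orientation: [0.0, 0.988, 0.158, -0.0]
wrist_force: [0.1, -3.9, -1.5]
finger_gap: -0.0001
grip_force: 1.7
```

```bash
python3 look.py 4; python3 - <<'E'
import cv2,numpy as np
a=cv2.imread("pics/ls.png")[150:220,240:330]; b=cv2.imread("pics/lt.png")[165:235,280:370]
cv2.imwrite("pics/l2.png",cv2.resize(np.hstack([a,b]),None,fx=4.4,fy=4.4,interpolation=cv2.INTER_CUBIC))
E
```

```text
t 11.6 push N [2.7 1.8 1.8 1.2] mean 1.88 along mm -162.3 [ 0.4862 -0.0112  0.0634]
jaw side [(0.55, np.float64(-52.9), np.float64(555.3))]
jaw top [(0.62, np.float64(-41.8), np.float64(556.6))]
fixed_jaw side [(0.65, np.float64(15.5), np.float64(559.5))]
fixed_jaw top [(0.58, np.float64(38.3), np.float64(551.7))]
push_plate side [(0.97, np.float64(-154.1), np.float64(463.2))]
push_plate top [(0.88, np.float64(-147.9), np.float64(463.6))]
buffer_bottle side [(0.73, np.float64(-1.9), np.float64(556.3)), (0.66, np.float64(211.6), np.float64(609.1))]
buffer_bottle top [(0.95, np.float64(206.0), np.float64(604.3)), (0.9, np.float64(-8.9), np.float64(558.7))]
```

View pics/l2.png

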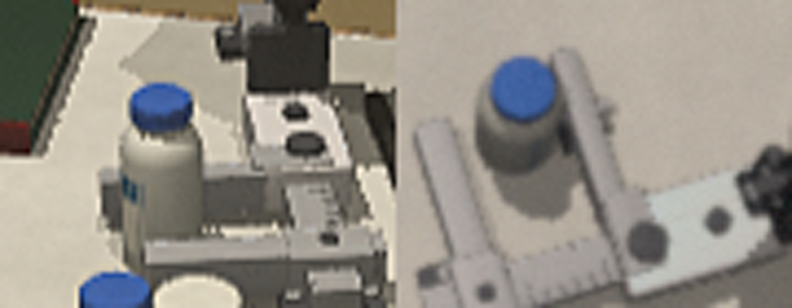

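The side and top crops show the bottle upright on the pad, with roughly 8–12 mm left to the fixed jaw (top crop, 465 to 478 at row 150). I'll go slower from here.

jog_arm([
  [[0,-0.004,0,0,0,0,255],[0,-0.004,0,0,0,0,255],[0,-0.004,0,0,0,0,255],[0,-0.004,0,0,0,0,255]],
])

```text
clock: 12.4
tcp_pos: [0.4852, -0.0081, 0.0634]
orientation: [0.0, 0.988, 0.157, 0.0]
wrist_force: [2.4, -3.9, -0.2]
finger_gap: -0.0005
grip_force: 1.7
```

jog_arm([
  [[0,-0.003,0,0,0,0,255],[0,-0.003,0,0,0,0,255]],
])

```text
clock: 12.6
tcp_pos: [0.4847, -0.0065, 0.0634]
orientation: [0.0, 0.988, 0.158, 0.0]
wrist_force: [1.7, -1.9, -1.2]
finger_gap: -0.0002
grip_force: 1.6
```

```bash
python3 look.py 4 | head -1
```

```text
t 12.8 push N [2.9 3.1 2.4 2.9] mean 2.83 along mm -157.2 [ 0.4847 -0.0063  0.0634]
```

jog_arm([
  [[0,-0.002,0,0,0,0,255],[0,-0.002,0,0,0,0,255],[0,-0.002,0,0,0,0,255]],
])

```text
clock: 13.5
tcp_pos: [0.4842, -0.0051, 0.0634]
orientation: [0.0, 0.988, 0.157, 0.0]
wrist_force: [2.5, -2.2, -0.1]
finger_gap: -0.0003
grip_force: 1.6
```

```bash
python3 look.py 4 | head -1
```

```text
t 13.7 push N [2.6 3.5 2.9 2.8] mean 2.96 along mm -155.8 [ 0.4842 -0.005   0.0634]
```

jog_arm([
  [[0,-0.002,0,0,0,0,255],[0,-0.002,0,0,0,0,255],[0,-0.002,0,0,0,0,255]],
])

```text
clock: 14.4
tcp_pos: [0.4836, -0.0036, 0.0633]
orientation: [0.0, 0.988, 0.158, 0.0]
wrist_force: [3.3, -2.4, 0.3]
finger_gap: -0.0002
grip_force: 1.6
```

```bash
python3 look.py 4 | head -1
```

```text
t 14.6 push N [2.9 2.7 2.5 3.2] mean 2.83 along mm -154.2 [ 0.4835 -0.0035  0.0633]
```

jog_arm([
  [[0,-0.002,0,0,0,0,255],[0,-0.002,0,0,0,0,255],[0,-0.002,0,0,0,0,255]],
])

```text
clock: 15.3
tcp_pos: [0.483, -0.0022, 0.0633]
orientation: [0.0, 0.988, 0.158, 0.0]
wrist_force: [2.3, -2.6, 0.8]
finger_gap: -0.0002
grip_force: 1.6
```

```bash
python3 look.py 4 | head -1;  python3 - <<'E'
import cv2,numpy as np
a=cv2.imread("pics/ls.png")[150:220,240:330]; b=cv2.imread("pics/lt.png")[165:235,280:370]
cv2.imwrite("pics/l3.png",cv2.resize(np.hstack([a,b]),None,fx=4.4,fy=4.4,interpolation=cv2.INTER_CUBIC))
E
```

```text
t 15.5 push N [2.9 3.3 3.2 2.9] mean 3.06 along mm -152.7 [ 0.483  -0.0021  0.0633]
```

View pics/l3.png

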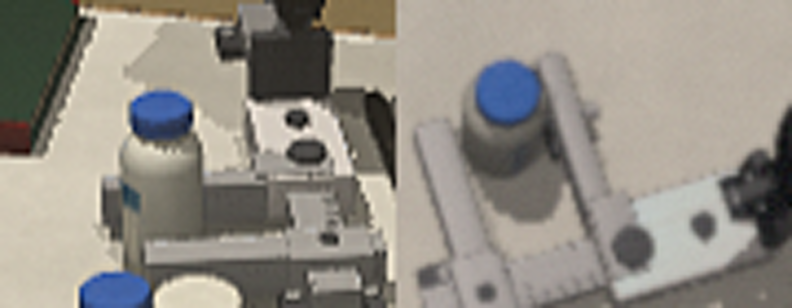

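In the top crop the bottle edge at (466,150) is almost at the fixed jaw's edge, so about 1–3 mm remain.

jog_arm([
  [[0,-0.002,0,0,0,0,255],[0,-0.002,0,0,0,0,255]],
])

```text
clock: 16.1
tcp_pos: [0.4828, -0.0013, 0.0633]
orientation: [0.0, 0.988, 0.158, 0.0]
wrist_force: [1.5, -3.0, 0.7]
finger_gap: 0.0001
grip_force: 1.6
```

```bash
python3 look.py 4 | head -1
```

```text
t 16.3 push N [3.1 3.2 2.9 2.3] mean 2.87 along mm -151.7 [ 0.4827 -0.0011  0.0633]
```

jog_arm([
  [[0,-0.002,0,0,0,0,255],[0,-0.002,0,0,0,0,255]],
])

```text
clock: 16.9
tcp_pos: [0.4825, -0.0003, 0.0633]
orientation: [0.0, 0.988, 0.157, 0.0]
wrist_force: [2.4, -3.1, 1.2]
finger_gap: 0.0001
grip_force: 1.6
```

```bash
python3 look.py 4 | head -1
```

```text
t 17.1 push N [3.3 2.2 3.4 2.8] mean 2.93 along mm -150.7 [ 4.824e-01 -2.000e-04  6.330e-02]
```

jog_arm([
  [[0,-0.002,0,0,0,0,255],[0,-0.002,0,0,0,0,255]],
])

```text
clock: 17.7
tcp_pos: [0.4822, 0.0006, 0.0633]
orientation: [0.0, 0.988, 0.157, 0.0]
wrist_force: [2.0, -2.7, -0.7]
finger_gap: 0.0002
grip_force: 1.6
```

```bash
python3 look.py 4 | head -1
```

```text
t 17.9 push N [3.1 3.1 2.8 3. ] mean 2.98 along mm -149.7 [0.4821 0.0007 0.0633]
```

jog_arm([
  [[0,-0.002,0,0,0,0,255],[0,-0.002,0,0,0,0,255]],
])

```text
clock: 18.5
tcp_pos: [0.4819, 0.0016, 0.0633]
orientation: [0.0, 0.988, 0.158, 0.0]
wrist_force: [2.7, -2.6, 0.4]
finger_gap: 0.0002
grip_force: 1.6
```

```bash
python3 look.py 4 | head -1
```

```text
t 18.7 push N [3.3 3.3 2.9 2.7] mean 3.06 along mm -148.7 [0.4818 0.0017 0.0633]
```

jog_arm([
  [[0,-0.002,0,0,0,0,255],[0,-0.002,0,0,0,0,255]],
])

```text
clock: 19.3
tcp_pos: [0.4815, 0.0026, 0.0633]
orientation: [0.0, 0.988, 0.158, -0.0]
wrist_force: [3.0, -2.5, -0.2]
finger_gap: -0.0002
grip_force: 1.6
```

```bash
python3 look.py 4 | head -1; python3 - <<'E'
import cv2,numpy as np
a=cv2.imread("pics/ls.png")[150:220,240:330]; b=cv2.imread("pics/lt.png")[165:235,280:370]
cv2.imwrite("pics/l4.png",cv2.resize(np.hstack([a,b]),None,fx=4.4,fy=4.4,interpolation=cv2.INTER_CUBIC))
E
```

```text
t 19.5 push N [3.7 2.7 2.9 2.9] mean 3.05 along mm -147.7 [0.4815 0.0026 0.0633]
```

View pics/l4.png

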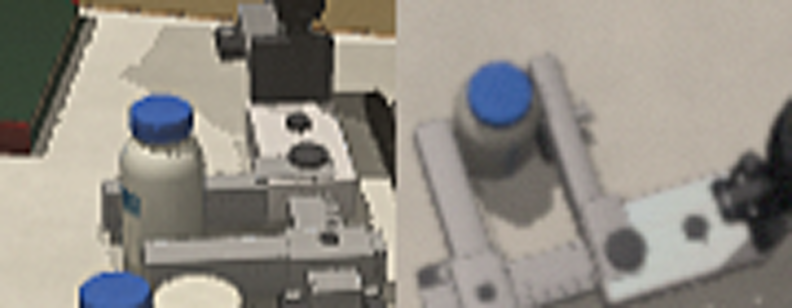

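The bottle's edge (457,150) now visually meets the fixed jaw, but the force has not risen yet. I'll keep to small steps.

jog_arm([
  [[0,-0.002,0,0,0,0,255],[0,-0.002,0,0,0,0,255]],
])

```text
clock: 20.1
tcp_pos: [0.4813, 0.0033, 0.0633]
orientation: [0.0, 0.988, 0.157, 0.0]
wrist_force: [3.5, -4.4, 0.8]
finger_gap: 0.0001
grip_force: 2.4
```

```bash
python3 look.py 4 | head -1
```

```text
t 20.3 push N [3.6 5.3 4.8 4.6] mean 4.56 along mm -147.0 [0.4813 0.0033 0.0633]
```

The push force rose from 3.0 to about 4.8 N, and the finger pad reading rose with it. The bottle now bears on both jaws with about 1.7 N, so I'll back off straight.

jog_arm([
  [[0,0.004,0,0,0,0,255],[0,0.008,0,0,0,0,255],[0,0.02,0,0,0,0,255],[0,0.04,0,0,0,0,255],[0,0.08,0,0,0,0,255],[0,0.08,0,0,0,0,255],[0,0,-0.1,0,0,0,255],[0,0,-0.1,0,0,0,255],[0,0,-0.1,0,0,0,255],[0,0,0,0,0,0,255]],
])

```text
clock: 21.7
tcp_pos: [0.5015, -0.0528, 0.1415]
orientation: [0.001, 0.988, 0.157, 0.003]
wrist_force: [0.3, 0.1, -0.9]
finger_gap: -0.0003
grip_force: 0.0
```

```bash
cp pics/lt.png pics/lt_b.png; cp pics/ls.png pics/ls_b.png; python3 look.py 4 | head -1; python3 - <<'E'
import cv2,numpy as np
r=[]
for s in("_b",""):
    a=cv2.imread(f"pics/ls{s}.png")[150:220,240:330]; b=cv2.imread(f"pics/lt{s}.png")[165:235,280:370]
    r.append(np.hstack([a,b]))
cv2.imwrite("pics/l5.png",cv2.resize(np.vstack(r),None,fx=4.2,fy=4.2,interpolation=cv2.INTER_CUBIC))
E
```

```text
t 21.9 push N [-0.   0.4  0.3 -0.6] mean 0.01 along mm -205.2 [ 0.4985 -0.0516  0.1373]
```

View pics/l5.png

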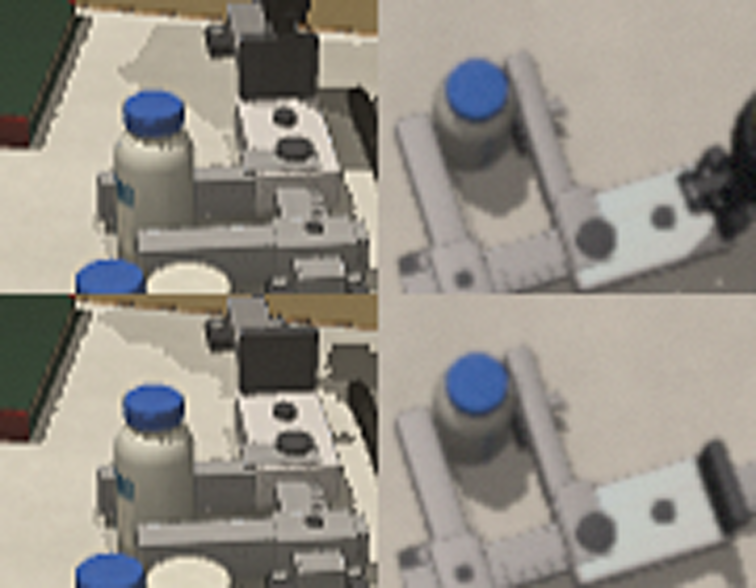

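Before (top row) and after (bottom row) the retreat, the jaw, bottle and carriage sit at the same pixels. The bottle stands upright between both jaws and the robot is clear, so I'll hand in.

```bash
python3 -c "
from h import *
print(ticket.hand_in())"
```

```text
the job is handed in; nothing more can be done
None
```

The caliper is closed on the buffer bottle with an estimated 1.7 N bearing on the jaws, the bottle is upright, the robot is clear, and the job was handed in at about 22 s of the 43 s allowed (no verdict came back).

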